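# Portion a pair of brass spacers with the tip bucket

## Task

Portion out one pair of brass handle spacers for a bag kit: turn the parts carousel by its knob until the bay with the three hexagonal brass spacers is in the middle of the hood's open front, then put spacers one at a time into the middle of the counterweighted tip bucket until it trips under their weight alone and dumps the pair into the white tray below it. Then swing the empty bucket back upright, leaving the pair in the tray and the spare spacer in its bay, and do not disturb the glue bottle, the cutters or the card box.

Things in the scene. Friction and masses are not known exactly. Their poses are not given: they have to be found in the camera images.
- dial (a joint): Angle of the carousel dial, rad: 0 at the start, grows counter-clockwise seen from above. To bring the spacers' bay to the hood's opening it always has to grow, by 1.1 to 1.4 rad, the angle about the dial's centre from bay to opening. The dial turns stiffly (0.04 N m friction) and stays where it is left.
- dial_knob (a point): On the carousel's vertical axis at grip height (85 mm). Knob: black upright bar above the hood, 56 mm long, 16 mm thick, 68 to 94 mm high; its length runs along this frame's x, so pinch it along this frame's y. The frame turns with the dial; the spacers' bay lies towards its -x. White dial 250 mm across in four quarter bays, floor 12 mm high, dividers and rim up to 22 mm high.
- bay (a point): Centre of the floor of the bay with the three spacers, 90 mm from the dial's axis, 12 mm above the table; turns with the dial. The three other bays hold small beads, washers and pins fixed to the dial.
- opening (a point): Middle of the hood's open front, 90 mm from the dial's axis, 12 mm high; fixed. Its -x points out of the opening, roughly to the robot.
- hood: Fixed clear plate 59 to 63 mm high over all of the dial except the part more than 32 mm in front of the axis; under it nothing can be reached from above. Origin on the dial's axis at table height; -x points out of the open front.
- spacer_a: Brass hexagonal spacer standing in the bay: 24 mm across flats (28 mm across corners), 40 mm tall, 0.11 to 0.13 kg. Origin at the centre of its underside, z up; flats look along its own x and every 60 degrees from it. The three are alike, 42 mm apart and 90 mm from the dial's axis: grip them radially (fingers towards and away from the knob).
- spacer_b: As spacer_a: the middle one of the three in the bay.
- spacer_c: As spacer_a.
- spacer_a_mid (a point): Centre of spacer_a, 20 mm above its underside.
- spacer_b_mid (a point): Centre of spacer_b, 20 mm above its underside.
- spacer_c_mid (a point): Centre of spacer_c, 20 mm above its underside.
- bucket (a joint): Tilt of the tip bucket, rad: 0 upright (on its stop), 1.75 tipped right over towards the tray. It is over-centre: empty, it falls back to 0 when below about 1.0 and stays tipped when above. One spacer in it does not trip it, two do; a trip takes under 1 s.
- bucket_floor (a point): Middle of the bucket's floor, 187 mm above the table when upright. Turns with the bucket; upright, z is up and it tips towards -x. Aluminium bucket, inside 75 mm long (x), 100 mm wide (y), back and side walls 35 mm high, at the -x end a lip 34 mm long sloping up at 30 degrees. Two spacers fit side by side, 25 mm either side of the middle along y.
- counterweight (a point): Centre of the upper face of the bucket's dark steel counterweight block (36 x 50 x 30 mm) on the tail, 78 mm behind and 33 mm above the pivot axis when upright. When tipped, the block stands above the pivot with this face towards the tray. A light push on it (about 1 N) away from the tray for some 70 mm takes the bucket past its balance; it then falls upright by itself.
- pivot (a point): Middle of the bucket's pivot axis, 175 mm above the table; fixed. Its y is the pivot axis, -x points to the tray side. Uprights 8 mm thick stand on both sides, 68 mm from the middle, 187 mm tall.
- tray (a point): Middle of the floor of the white catch tray under the bucket, 7 mm above the table; fixed. Inside 250 mm (x) by 190 mm (y), walls 42 mm high. Same axes as pivot.
- glue: Bystander: white glue bottle, 40 mm across, 95 mm tall, standing; origin at the centre of its underside.
- cutters: Bystander: round clear tub of ring cutters, 76 mm across, 36 mm tall; origin at the centre of its underside.
- card_box: Bystander: small cardboard box 47 x 36 x 24 mm; origin at the centre of its underside.
Not all that is in view belongs to the job. What is shaped like the spacer_c but green is not meant.

How it is judged:
By the outcome, as a careful person would: the job done as asked, in the order asked, and still so for the second after the job is handed in, with the robot touching nothing.
It also fails if it takes over 69 s, if anything falls off the work surface, if the arm or the gripper's body presses on something with over 40 N, if the wrist force passes 120 N, or if a joint passes its speed limit or range.

## Robot

A 6-joint arm with a two-finger parallel gripper is mounted at the origin on the work surface. World frame = base frame: x ahead of the robot, y to its left, z up, the work surface at z = 0. Lengths are in m, angles in rad, forces in N, time in s.
With the tool pointing down it reaches from about 0.375 to 0.9 m from the base axis. Payload 3.1 kg.
Tool frame: the origin (TCP) lies at the very end of the fingers, on their centre line; the grasp point (between the pads) lies 19 mm behind it (grip_depth is the distance from the TCP to the grasp point, in m); z points along the fingers, y is the line along which they close (so a half turn about z gives the same grasp; the last joint's range is limited). The gripper opens to 85 mm and grips with 20 to 120 N. Pads are 22 mm wide; open, the fingers measure 114 mm over their backs; the gripper's body (76 mm by 85 mm) begins 54 mm behind the grasp point. The pads swing forward as they close: fully open they stand 13 mm farther back than shut.
Start: joints at [-1.294, 0.527, 1.433, -0, 1.181, -0.178], TCP at [0.275, -0.561, 0.231] pointing down, gripper open.
Joint ranges: [-3.08, 3.08], [-0.75, 2.2], [0.22, 2.44], [-1.43, 4.57], [0, 2.65], [-2.85, 2.85]. Speed limits (rad/s): [2.79, 2.79, 3.14, 3.14, 3.14, 3.14].

## Interface

Orientations are given as a unit quaternion [x, y, z, w].
In Python, from station import * gives the robot as it stands.
- The arm moves only by the tool apply_moves, never from a script. Its argument "plan" is a list of rows, each a list of 7 numbers: the shift along the tool's x, y, z in m, then the turn, a rotation vector about the tool's x, y, z in rad, then the gripper command: -1 is fully open, 1 is shut, values between are in proportion. In form: [[dx, dy, dz, wx, wy, wz, jaw], ...]. A call has 1 to 8 rows; each row shifts and turns the commanded pose from where the row before left it, along the tool's axes as they then stand; what a row does not reach is not made up. A row lasts 1/8 s, in which the tool goes at most 62.5 mm and 10.7 degrees, less where a joint would pass 70% of its speed; a pose out of reach is approached as far as the arm can. A call is refused whole if a number of a shift passes 0.0625 or a number of a turn 0.188, either way. A call with a gripper value outside its range is refused whole. The fingers move at their own pace and stop on an object; "force" is the grip in N (left out, the last holds). Time passes only in rows, so rows that do not move let the fingers close. It gives the time, the measured TCP pose, the force, the opening and the grip force at its end, in the units of the state.
- sense(): the state, without advancing time (a new reading comes with each control period).
- snapshot(name): name is "side" or "top"; returns the picture (420x560x3 uint8, red, green, blue); there is no depth.
- calibration(name): a dict with "camera_matrix" (3x3 intrinsics, pixels), "R" (3x3) and "t" (3): a world point X has camera coordinates R X + t. Camera axes: x right, y down, z forward; pixel columns grow to the right and rows downward; lengths in m; the calibration is good to about 2 mm. A picture is of the moment at which its call begins. calibration takes no time and is no camera call.
- sign_off(): hands the job in; it is judged then, once.
The state is a dict: "t": time; "q": joint angles; "qd": joint speeds; "tau": joint torques, N m; "tcp_pos": TCP position; "tool_rot": TCP orientation; "force": force on the tool from outside, world axes, zero at the start; "ft_torque": the same for the moment, N m; "finger_gap": opening from 0.0 (shut) to 1.0 (fully open); "gripper_force": force on a finger pad.
Only numpy, scipy, OpenCV 4.12 (cv2) and the standard library are available. Lean on these libraries where they do the work, as an engineer would, in place of code of your own. Each camera call takes 0.05 s, during which the arm holds its last target. There are 200 camera calls.

## Working session

There is one attempt and no reset: what is moved stays moved. The work goes in short steps, Python scripts to look and compute and a tool call to move; the robot and the scene stay as the last step left them, time stands still between calls to the robot, and variables do not carry over. Pictures are saved under pics/ and viewed, at most 10 in all, crops included, and the job is handed in when it is done.

Besides the shell and the picture viewer there is one more tool, called after "Request:" in YAML: its name, and indented under it one key for each argument. apply_moves: Moves the arm, as the interface text tells. Its arguments: {"type":"object","properties":{"plan":{"type":"array"},"force":{"type":"number"}},"required":["plan"]}

```bash
mkdir -p pics; ls
python3 - <<'E'
from station import *
import cv2
for n in("top","side"):
    cv2.imwrite(f"pics/{n}0.png",cv2.cvtColor(snapshot(n),cv2.COLOR_RGB2BGR))
    c=calibration(n);print(n,c)
s=sense();print(s)
E
```

```text
pics
top {'camera_matrix': array([[384.3326994 ,   0.        , 277.51536499],
       [  0.        , 384.3326994 , 207.25022773],
       [  0.        ,   0.        ,   1.        ]]), 'R': array([[ 2.29190933e-02, -9.99737073e-01, -7.07066646e-04],
       [-9.83585584e-01, -2.24221894e-02, -1.79043692e-01],
       [ 1.78980762e-01,  4.79897964e-03, -9.83840870e-01]]), 't': array([0.00157365, 0.55225685, 0.98928952])}
side {'camera_matrix': array([[480.49655812,   0.        , 276.31482269],
       [  0.        , 480.49655812, 208.53012091],
       [  0.        ,   0.        ,   1.        ]]), 'R': array([[ 0.70327842, -0.7109078 , -0.00309174],
       [-0.39088463, -0.38304981, -0.83694805],
       [ 0.59380861,  0.58981602, -0.5472736 ]]), 't': array([-0.38951882,  0.31106077,  0.88287341])}
{'t': 0.1, 'q': array([-1.29348096e+00,  5.28384171e-01,  1.43380949e+00,  3.84166277e-08,
        1.18142143e+00, -1.78490890e-01]), 'qd': array([ 0.00066039, -0.00092608, -0.000867  , -0.00104402, -0.00026077,
       -0.0002421 ]), 'tau': array([-4.45777114e-04, -4.43304777e+01, -1.78585607e+01, -3.27551570e-04,
        3.85276624e-03, -1.11195132e-05]), 'tcp_pos': array([ 0.2749621 , -0.56052268,  0.23041352]), 'tool_rot': array([ 9.74141797e-01,  2.25935248e-01, -4.99285200e-05, -1.00998560e-03]), 'force': array([-1.10765843,  0.3448434 , -0.84756375]), 'ft_torque': array([-0.01101087, -0.03928242,  0.01658464]), 'gripper_force': 0.0, 'finger_gap': 1.0021435529976817}
```

View pics/top0.png

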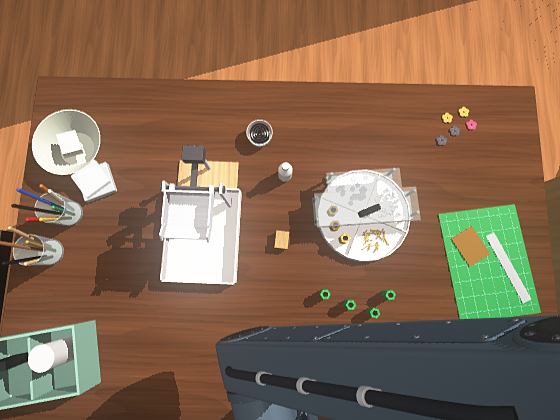

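View pics/side0.png

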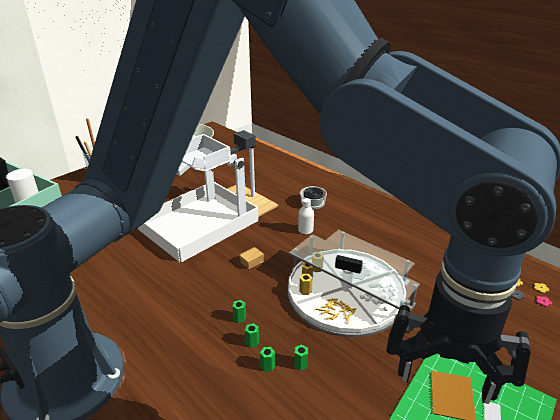

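The top view shows the dial at about (363,215), with the black knob at (369,211). Three brass spacers stand at about (332,211), (335,226) and (344,239). The bucket is at (187,215), with its counterweight at (193,153) and the tray at (200,237).

Things that could be mistaken for the spacers are the green hex spacers at (325,294), (351,305), (375,313) and (391,295), and the gold pins at (375,240). I choose the three brass ones in the dial and will check them in a close crop.

```bash
cat > h.py <<'E'
from station import *
import cv2, numpy as np
from scipy.spatial.transform import Rotation as Ro
def ray(n,u,v):
    c=calibration(n);d=c["R"].T@np.linalg.solve(c["camera_matrix"],[u,v,1.]);return -c["R"].T@c["t"],d
def onz(n,u,v,z):
    o,d=ray(n,u,v);return o+d*(z-o[2])/d[2]
def proj(n,X):
    c=calibration(n);p=c["camera_matrix"]@(c["R"]@np.array(X,float)+c["t"]);return p[:2]/p[2]
def tri(u1,u2):
    (o,d),(p,e)=ray("top",*u1),ray("side",*u2);d=d/np.linalg.norm(d);e=e/np.linalg.norm(e)
    s,t=np.linalg.lstsq(np.c_[d,-e],p-o,rcond=None)[0];a,b=o+s*d,p+t*e;return (a+b)/2,np.linalg.norm(a-b)
def save(im,f,x0,x1,y0,y1,k):
    cv2.imwrite(f,cv2.cvtColor(cv2.resize(im[y0:y1,x0:x1],None,fx=k,fy=k,interpolation=cv2.INTER_CUBIC),cv2.COLOR_RGB2BGR))
E
python3 - <<'E'
from h import *
t=snapshot("top");s=snapshot("side")
a=cv2.resize(t[160:275,305:425],None,fx=3.3,fy=3.3,interpolation=2)
b=cv2.resize(t[135:295,145:255],None,fx=3.6,fy=3.6,interpolation=2)[:580]
h=max(a.shape[0],b.shape[0]);P=lambda i:np.vstack([i,np.zeros((h-i.shape[0],i.shape[1],3),np.uint8)])
cv2.imwrite("pics/crop1.png",cv2.cvtColor(np.hstack([P(a),P(b)]),cv2.COLOR_RGB2BGR));print(a.shape,b.shape)
# knob & counterweight masks
dark=(t.max(2)<60).astype(np.uint8)
for nm,(x0,x1,y0,y1) in dict(knob=(345,395,195,225),cw=(175,215,140,175)).items():
    m=np.zeros_like(dark);m[y0:y1,x0:x1]=dark[y0:y1,x0:x1]
    k,l,st,ce=cv2.connectedComponentsWithStats(m);i=1+st[1:,4].argmax();pts=np.argwhere(l==i)[:,::-1].astype(np.float32)
    print(nm,st[i],ce[i],cv2.minAreaRect(pts))
g=cv2.cvtColor(t,cv2.COLOR_RGB2HSV)
m=np.zeros_like(dark);m[195:250,322:352]=((g[...,1]>90)&(g[...,2]>60)&(g[...,0]<32))[195:250,322:352]
k,l,st,ce=cv2.connectedComponentsWithStats(m)
for i in range(1,k):
    if st[i,4]>12: print("brass",st[i],ce[i],onz("top",*ce[i],0.045))
E
```

```text
(380, 396, 3) (576, 396, 3)
knob [358 212   2   2   2] [358.5 212.5] ((358.5, 212.5), (1.4142135381698608, 0.0), 135.0)
cw [183 160   2   2   3] [183.66666667 160.33333333] ((183.75001525878906, 160.25001525878906), (1.4142134189605713, 0.7071067094802856), 45.0)
brass [329 226  11   4  28] [333.96428571 227.82142857] [ 0.50018663 -0.13888125  0.045     ]
brass [339 233  11  10  68] [343.67647059 238.05882353] [ 0.47318237 -0.16477981  0.045     ]
brass [322 238  10  12  60] [324.81666667 245.45      ] [ 0.45226845 -0.11432446  0.045     ]
```

View pics/crop1.png

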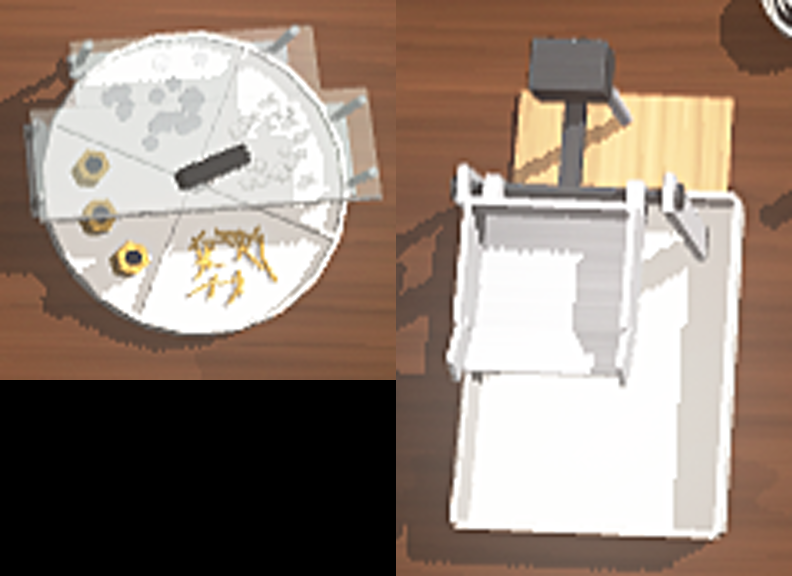

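The crop confirms three brass hex spacers at about (333,209), (335,224) and (345,238), two under the hood edge and one outside. The black knob is at (369,210). The hood's front edge runs (318,226) to (420,220). The bucket is upright, with its counterweight at about (193,150).

Run:
```python
from h import *
np.set_printoptions(precision=4,suppress=True)
L=lambda x,y:(305+(x+.5)/3.3-.5,160+(y+.5)/3.3-.5); R=lambda x,y:(145+(x-396+.5)/3.6-.5,135+(y+.5)/3.6-.5)
t=snapshot("top");s=snapshot("side")
k1,k2=[onz("top",*L(*p),.094) for p in((181,181),(246,151))]
print("knob",(k1+k2)/2,np.linalg.norm(k1-k2),"yaw",np.arctan2(*(k2-k1)[1::-1]))
for p in((92,163),(99,213),(132,257)):print("sp",onz("top",*L(*p),.052))
a,b=[onz("top",*L(*p),.063) for p in((42,218),(380,199))];print("hoodedge",a,b,"ang",np.arctan2(*(b-a)[1::-1]))
# white dial rim lower points -> circle at z=.022
P=np.array([onz("top",*L(*p),.022)[:2] for p in((62,272),(95,305),(140,325),(200,333),(260,322),(310,288),(340,240),(47,150),(75,85),(115,50),(180,32),(235,37),(320,110))])
A=np.c_[2*P,np.ones(len(P))];x=np.linalg.lstsq(A,(P**2).sum(1),rcond=None)[0];print("dial",x[:2],np.sqrt(x[2]+x[0]**2+x[1]**2))
for nm,p,z in [("cwTL",(532,40),.208),("cwTR",(612,42),.208),("cwBR",(604,100),.208),("cwBL",(531,92),.208),("axL",(460,190),.175),("axR",(680,195),.175),("upL",(462,175),.187),("upR",(673,195),.187),("trTR",(740,196),.047),("trBR",(718,533),.047),("trBL",(455,525),.047),
 ("bkR_back",(637,184),.222),("bkR_front",(625,380),.222),("bkL_back",(490,180),.222),("bkL_front",(455,372),.222),("lipL",(470,375),.21),("lipR",(622,380),.21)]:
    print(nm,onz("top",*R(*p),z))
a=cv2.resize(s[115:270,140:270],None,fx=3,fy=3,interpolation=2);b=cv2.resize(s[225:340,280:420],None,fx=2.8,fy=2.8,interpolation=2)
h=max(a.shape[0],b.shape[0]);Q=lambda i:np.vstack([i,np.zeros((h-i.shape[0],i.shape[1],3),np.uint8)])
cv2.imwrite("pics/crop2.png",cv2.cvtColor(np.hstack([Q(a),Q(b)]),cv2.COLOR_RGB2BGR))
```

```text
knob [ 0.5424 -0.2234  0.094 ] 0.0571034430564018 yaw -1.1173410238357049
sp [ 0.5501 -0.1342  0.052 ]
sp [ 0.5091 -0.1397  0.052 ]
sp [ 0.4739 -0.1662  0.052 ]
hoodedge [ 0.5025 -0.0924  0.063 ] [ 0.524  -0.3639  0.063 ] ang -1.4914433109087764
dial [ 0.5415 -0.2221] 0.12912289430699747
cwTL [0.6653 0.2406 0.208 ]
cwTR [0.6652 0.1883 0.208 ]
cwBR [0.6257 0.1912 0.208 ]
cwBL [0.63   0.2389 0.208 ]
axL [0.5713 0.2904 0.175 ]
axR [0.5712 0.1438 0.175 ]
upL [0.5787 0.2861 0.187 ]
upR [0.5684 0.1466 0.187 ]
trTR [0.6008 0.1174 0.047 ]
trBR [0.3493 0.1233 0.047 ]
trBL [0.3506 0.315  0.047 ]
bkR_back [0.567  0.1642 0.222 ]
bkR_front [0.4431 0.165  0.222 ]
bkL_back [0.5675 0.2572 0.222 ]
bkL_front [0.4457 0.2699 0.222 ]
lipL [0.4451 0.2641 0.21  ]
lipR [0.4442 0.1691 0.21  ]
```

View pics/crop2.png

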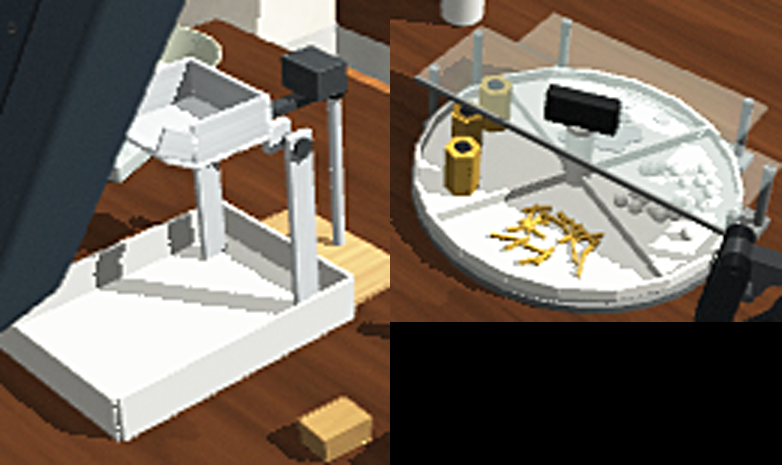

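The side view agrees: the knob is above the hood, three spacers sit at its left, and the bucket is upright. The dial axis is at about (0.5415,-0.223), the bay angle is about 1.97 rad and the opening about 3.22 rad, so the turn is about 1.25 rad.

```bash
cat >> h.py <<'E'
def state():
    s=sense();r=Ro.from_quat(s["tool_rot"]).as_matrix();yaw=np.arctan2(r[1,0],r[0,0])
    print("t%.2f"%s["t"],"tcp",s["tcp_pos"].round(4),"yawx %.3f"%yaw,"tiltz",r[:,2].round(3),"gap %.3f gf %.1f"%(s["finger_gap"],s["gripper_force"]),"F",s["force"].round(1),"q6 %.2f"%s["q"][5]);return s["tcp_pos"],yaw
def legs(*L,p=None,yaw=None):
    """legs (x,y,z,yawx,rows): tool-axis shift numbers for a down-pointing tool"""
    p0,y0=state();p=p0 if p is None else np.array(p,float);yaw=y0 if yaw is None else yaw
    for x,y,z,w,n in L:
        d=(np.array([x,y,z])-p)/n;dw=(w-yaw)/n
        for i in range(n):
            c,s=np.cos(yaw),np.sin(yaw);print([round(v,4) for v in(c*d[0]+s*d[1],s*d[0]-c*d[1],-d[2])],"wz",round(-dw,3));yaw+=dw
        p=np.array([x,y,z])
E
python3 -c "
from h import *
legs((.5415,-.223,.13,.456+1.496,8),(.5415,-.223,.071,2.0,2))"
```

```text
t0.30 tcp [ 0.2751 -0.5609  0.2309] yawx 0.456 tiltz [-0.     0.001 -1.   ] gap 1.003 gf 0.0 F [ 0.6 -0.9 -0.1] q6 -0.18
[np.float64(0.0485), np.float64(-0.0233), np.float64(0.0126)] wz -0.187
[np.float64(0.052), np.float64(-0.0138), np.float64(0.0126)] wz -0.187
[np.float64(0.0536), np.float64(-0.0039), np.float64(0.0126)] wz -0.187
[np.float64(0.0534), np.float64(0.0061), np.float64(0.0126)] wz -0.187
[np.float64(0.0514), np.float64(0.0159), np.float64(0.0126)] wz -0.187
[np.float64(0.0475), np.float64(0.0252), np.float64(0.0126)] wz -0.187
[np.float64(0.042), np.float64(0.0336), np.float64(0.0126)] wz -0.187
[np.float64(0.035), np.float64(0.0408), np.float64(0.0126)] wz -0.187
[np.float64(0.0), np.float64(0.0), np.float64(0.0295)] wz -0.024
[np.float64(0.0), np.float64(0.0), np.float64(0.0295)] wz -0.024
```

Request:
apply_moves:
  plan:
    - [0.0485,-0.0233,0.012,0,0,-0.186,-1]
    - [0.052,-0.0138,0.012,0,0,-0.186,-1]
    - [0.0536,-0.0039,0.012,0,0,-0.186,-1]
    - [0.0534,0.0061,0.012,0,0,-0.186,-1]
    - [0.0514,0.0159,0.012,0,0,-0.186,-1]
    - [0.0475,0.0252,0.012,0,0,-0.186,-1]
    - [0.042,0.0336,0.012,0,0,-0.186,-1]
    - [0.035,0.0408,0.012,0,0,-0.186,-1]
  force: 40

```text
t: 1.3
tcp_pos: [0.5439, -0.223, 0.135]
tool_rot: [0.561, 0.828, -0.0, 0.0]
force: [0.1, 0.2, 0.5]
finger_gap: 1.002
gripper_force: 0.0
```

```bash
sed -i 's/round(v,4) for/round(float(v),4) for/' h.py; python3 -c "
from h import *
legs((.5415,-.223,.072,2.0,4))"
```

```text
t1.30 tcp [ 0.5439 -0.223   0.135 ] yawx 1.950 tiltz [ 0. -0. -1.] gap 1.002 gf 0.0 F [0.1 0.2 0.5] q6 -0.96
[0.0002, -0.0005, 0.0158] wz -0.013
[0.0002, -0.0005, 0.0158] wz -0.013
[0.0002, -0.0005, 0.0158] wz -0.013
[0.0002, -0.0005, 0.0158] wz -0.013
```

Request:
apply_moves:
  plan:
    - [0,-0.001,0.032,0,0,-0.03,-1]
    - [0,-0.001,0.031,0,0,-0.02,-1]
    - [0,0,0,0,0,0,1]
    - [0,0,0,0,0,0,1]
    - [0,0,0,0,0,0,1]
    - [0,0,0,0,0,0,1]
    - [0,0,0,0,0,0,1]
  force: 40

```text
t: 2.17
tcp_pos: [0.5426, -0.2253, 0.0739]
tool_rot: [0.543, 0.84, 0.001, 0.002]
force: [3.3, 3.5, 6.2]
finger_gap: 0.173
gripper_force: 41.3
```

Request:
apply_moves:
  plan:
    - [0,0,0,0,0,-0.156,1]
    - [0,0,0,0,0,-0.156,1]
    - [0,0,0,0,0,-0.156,1]
    - [0,0,0,0,0,-0.156,1]
    - [0,0,0,0,0,-0.156,1]
    - [0,0,0,0,0,-0.156,1]
    - [0,0,0,0,0,-0.156,1]
    - [0,0,0,0,0,-0.156,1]

```text
t: 3.18
tcp_pos: [0.5423, -0.2258, 0.0739]
tool_rot: [-0.052, 0.999, -0.001, 0.002]
force: [1.2, 0.6, 6.4]
finger_gap: 0.176
gripper_force: 41.3
```

```bash
python3 -c "
from h import *
state()
t=snapshot('top');save(t,'pics/turn.png',290,440,150,300,3.5)
g=cv2.cvtColor(t,cv2.COLOR_RGB2HSV)
"
```

```text
t3.17 tcp [ 0.5423 -0.2258  0.0739] yawx -3.037 tiltz [ 0.004 -0.002 -1.   ] gap 0.176 gf 41.3 F [1.2 0.6 6.4] q6 -2.26
```

View pics/turn.png

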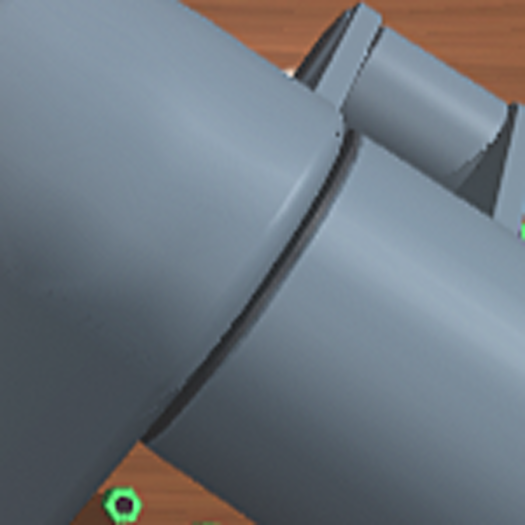

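Request:
apply_moves:
  plan:
    - [0,0,0,0,0,0,-0.4]
    - [0,0,0,0,0,0,-0.4]
    - [0,0,0,0,0,0,-0.4]
    - [0,0,-0.04,0,0,0,-0.4]
    - [0,0,-0.05,0,0,0,-0.2]

```text
t: 3.85
tcp_pos: [0.5397, -0.2245, 0.1617]
tool_rot: [-0.05, 0.999, 0.001, -0.002]
force: [1.6, -0.3, -0.1]
finger_gap: 0.599
gripper_force: 0.0
```

```bash
python3 -c "
from h import *
legs((.38,-.42,.16,3.246-1.48,8),yaw=3.246)
R=lambda x,y:(145+(x-396+.5)/3.6-.5,135+(y+.5)/3.6-.5)
for nm,p,z in [('backwall top',(555,205),.222),('floor back',(560,240),.187),('lip front',(550,378),.205),('lip/floor?',(550,345),.187)]: print(nm,onz('top',*R(*p),z))
"
```

```text
t3.85 tcp [ 0.5397 -0.2245  0.1617] yawx -3.042 tiltz [-0.004  0.002 -1.   ] gap 0.599 gf 0.0 F [ 1.6 -0.3 -0.1] q6 -2.26
[0.0224, -0.0222, 0.0002] wz 0.185
[0.0179, -0.026, 0.0002] wz 0.185
[0.0128, -0.0288, 0.0002] wz 0.185
[0.0073, -0.0307, 0.0002] wz 0.185
[0.0016, -0.0315, 0.0002] wz 0.185
[-0.0043, -0.0313, 0.0002] wz 0.185
[-0.0099, -0.0299, 0.0002] wz 0.185
[-0.0153, -0.0276, 0.0002] wz 0.185
backwall top [0.55224582 0.21511263 0.222     ]
floor back [0.53663569 0.21882672 0.187     ]
lip front [0.44485908 0.21522542 0.205     ]
lip/floor? [0.46772009 0.2208807  0.187     ]
```

Request:
apply_moves:
  plan:
    - [0.0224,-0.0222,0,0,0,0.185,-0.2]
    - [0.0179,-0.026,0,0,0,0.185,-0.2]
    - [0.0128,-0.0288,0,0,0,0.185,-0.2]
    - [0.0073,-0.0307,0,0,0,0.185,-0.2]
    - [0.0016,-0.0315,0,0,0,0.185,-0.2]
    - [-0.0043,-0.0313,0,0,0,0.185,-0.2]
    - [-0.01,-0.03,0,0,0,0.185,-0.2]
    - [-0.0153,-0.0276,0,0,0,0.185,-0.2]

```text
t: 4.85
tcp_pos: [0.3794, -0.4205, 0.162]
tool_rot: [0.639, 0.769, 0.0, -0.0]
force: [1.1, -0.5, 0.5]
finger_gap: 0.606
gripper_force: 0.0
```

```bash
python3 -c "
from h import *
state()
t=snapshot('top');save(t,'pics/turn2.png',300,430,160,280,4.5)
"
```

```text
t4.85 tcp [ 0.3794 -0.4205  0.162 ] yawx 1.755 tiltz [-0.001  0.001 -1.   ] gap 0.606 gf 0.0 F [ 1.1 -0.5  0.5] q6 -1.22
```

View pics/turn2.png

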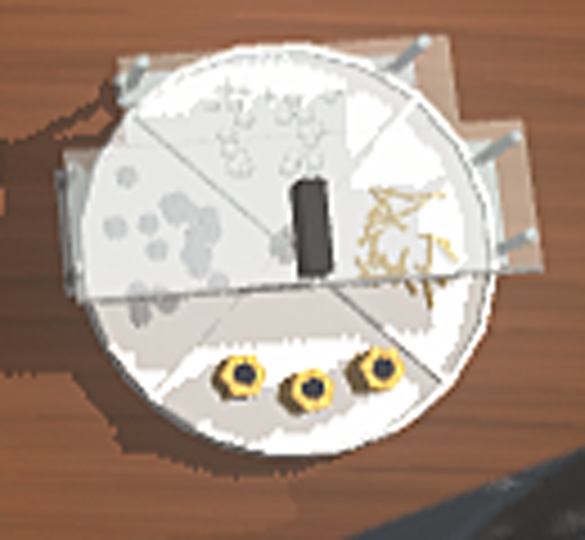

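The three spacers now sit in the open front, with their bores at crop (245,373), (313,388) and (382,370). The hood's front edge runs (75,302) to (545,272). I'll check the angles.

Run:
```python
from h import *
L=lambda x,y:(300+(x+.5)/4.5-.5,160+(y+.5)/4.5-.5)
c=np.array([.5415,-.2235])
for p in((245,373),(313,388),(382,370)):
    X=onz("top",*L(*p),.052)[:2];d=X-c;print(X.round(4),"r %.4f ang %.3f"%(np.hypot(*d),np.arctan2(d[1],d[0])%6.283))
k=[onz("top",*L(*p),.094) for p in((300,190),(325,265))]
k=[onz("top",*L(*p),.094) for p in((309,183),(318,270))];print("knob",(k[0]+k[1])/2,np.arctan2(*(k[1]-k[0])[1::-1])%6.283)
for z,q in((.061,((75,300),(545,272))),(.061,((62,150),(75,298))),(.061,((523,122),(543,270)))):
    e=[onz("top",*L(*p),z) for p in q];d=e[1]-e[0];print("edge ang",np.arctan2(d[1],d[0])%6.283, e[0].round(3),e[1].round(3))
c=np.array([.4510,-.2307])
legs((.4510,-.2307,.10,1.65,5))
```

```text
[ 0.4613 -0.191 ] r 0.0866 ang 2.757
[ 0.4534 -0.2309] r 0.0885 ang 3.226
[ 0.4649 -0.2718] r 0.0906 ang 3.704
knob [ 0.54248927 -0.22315282  0.094     ] 3.2234074934857926
edge ang 4.794912178650247 [ 0.501 -0.09   0.061] [ 0.524 -0.367  0.061]
edge ang 3.23333450173988 [ 0.591 -0.082  0.061] [ 0.502 -0.09   0.061]
edge ang 3.231432175661053 [ 0.615 -0.358  0.061] [ 0.525 -0.366  0.061]
t4.90 tcp [ 0.3775 -0.4242  0.1622] yawx 1.749 tiltz [-0.001 -0.003 -1.   ] gap 0.599 gf 0.0 F [-0.5 -2.8 -1.4] q6 -1.22
[0.0355, 0.0213, 0.0124] wz 0.02
[0.0359, 0.0206, 0.0124] wz 0.02
[0.0363, 0.0199, 0.0124] wz 0.02
[0.0367, 0.0192, 0.0124] wz 0.02
[0.0371, 0.0184, 0.0124] wz 0.02
```

```bash
python3 -c "
from h import *
legs((.460,-.1905,.10,1.186,5),(.460,-.1905,.025,1.186,3))"
```

```text
t4.90 tcp [ 0.3775 -0.4242  0.1622] yawx 1.749 tiltz [-0.001 -0.003 -1.   ] gap 0.599 gf 0.0 F [-0.5 -2.8 -1.4] q6 -1.22
[0.0431, 0.0245, 0.0124] wz 0.113
[0.0456, 0.0195, 0.0124] wz 0.113
[0.0475, 0.0143, 0.0124] wz 0.113
[0.0488, 0.0089, 0.0124] wz 0.113
[0.0495, 0.0033, 0.0124] wz 0.113
[0.0, 0.0, 0.025] wz -0.0
[0.0, 0.0, 0.025] wz -0.0
[0.0, 0.0, 0.025] wz -0.0
```

Request:
apply_moves:
  plan:
    - [0.0431,0.0245,0.0124,0,0,0.113,-0.2]
    - [0.0456,0.0195,0.0124,0,0,0.113,-0.2]
    - [0.0475,0.0143,0.0124,0,0,0.113,-0.2]
    - [0.0488,0.0089,0.0124,0,0,0.113,-0.2]
    - [0.0495,0.0033,0.0124,0,0,0.113,-0.2]
    - [0,0,0.01,0,0,0,-0.2]
    - [0,0,0,0,0,0,-0.2]

```text
t: 5.78
tcp_pos: [0.4599, -0.1852, 0.0897]
tool_rot: [0.826, 0.564, -0.0, -0.0]
force: [-0.6, 0.4, 0.2]
finger_gap: 0.606
gripper_force: 0.0
```

```bash
python3 -c "
from h import *
legs((.460,-.1905,.025,1.186,2))"
```

```text
t5.78 tcp [ 0.4599 -0.1852  0.0897] yawx 1.198 tiltz [-0.001  0.    -1.   ] gap 0.606 gf 0.0 F [-0.6  0.4  0.2] q6 -0.24
[-0.0024, 0.001, 0.0324] wz 0.006
[-0.0024, 0.001, 0.0324] wz 0.006
```

Descend, grip, and hold to check.

Request:
apply_moves:
  plan:
    - [-0.005,0.002,0.005,0,0,0.01,-0.2]
    - [0,0,0.03,0,0,0,-0.2]
    - [0,0,0.03,0,0,0,-0.2]
    - [0,0,0,0,0,0,1]
    - [0,0,0,0,0,0,1]
    - [0,0,0,0,0,0,1]
    - [0,0,0,0,0,0,1]
  force: 40

```text
t: 6.65
tcp_pos: [0.4606, -0.1909, 0.0262]
tool_rot: [0.829, 0.559, 0.0, 0.001]
force: [0.4, 0.1, -0.9]
finger_gap: 0.305
gripper_force: 39.3
```

Request:
apply_moves:
  plan:
    - [0,0,-0.02,0,0,0,1]
    - [0,0,-0.05,0,0,0,1]
    - [0,0,-0.06,0,0,0,1]
    - [0,0,-0.06,0,0,0,1]
    - [0,0,-0.055,0,0,0,1]
    - [0,0,0,0,0,0,1]

```text
t: 7.4
tcp_pos: [0.4625, -0.1919, 0.2755]
tool_rot: [0.829, 0.559, 0.002, 0.006]
force: [-0.7, 0.0, -1.1]
finger_gap: 0.304
gripper_force: 39.6
```

```bash
python3 -c "
from h import *
legs((.506,.2425,.272,1.55,8))
s=snapshot('side');save(s,'pics/lift.png',200,480,100,340,2.5)"
```

```text
t7.40 tcp [ 0.4625 -0.1919  0.2755] yawx 1.187 tiltz [ 0.01  -0.007 -1.   ] gap 0.304 gf 39.6 F [-0.7  0.  -1.1] q6 -0.23
[0.0524, -0.0153, 0.0004] wz -0.045
[0.053, -0.0129, 0.0004] wz -0.045
[0.0536, -0.0105, 0.0004] wz -0.045
[0.054, -0.008, 0.0004] wz -0.045
[0.0543, -0.0056, 0.0004] wz -0.045
[0.0545, -0.0031, 0.0004] wz -0.045
[0.0546, -0.0006, 0.0004] wz -0.045
[0.0545, 0.0018, 0.0004] wz -0.045
```

View pics/lift.png

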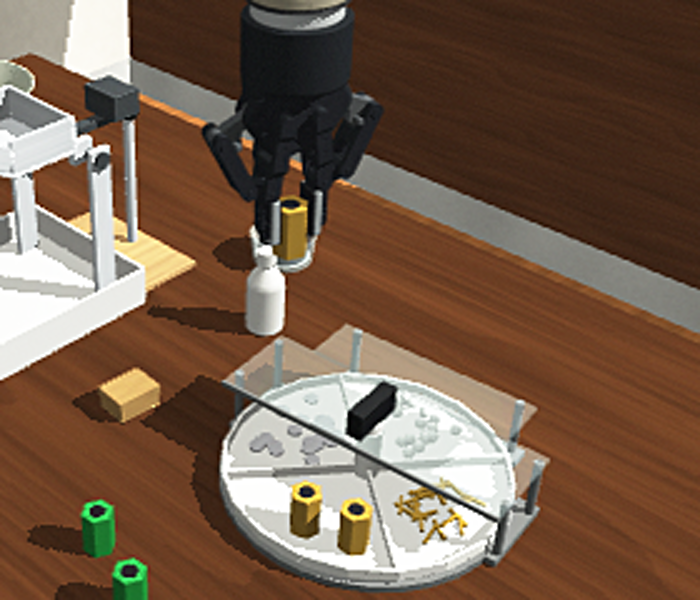

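The spacer is held upright between the pads at (290,230). The two others still stand in the bay at (305,510) and (353,525).

Request:
apply_moves:
  plan:
    - [0.0524,-0.0153,0,0,0,-0.045,1]
    - [0.053,-0.0129,0,0,0,-0.045,1]
    - [0.0536,-0.0105,0,0,0,-0.045,1]
    - [0.054,-0.008,0,0,0,-0.045,1]
    - [0.0543,-0.0056,0,0,0,-0.045,1]
    - [0.0545,-0.003,0,0,0,-0.045,1]
    - [0.0546,-0.0006,0,0,0,-0.045,1]
    - [0.0545,0.0018,0,0,0,-0.045,1]

```text
t: 8.45
tcp_pos: [0.5028, 0.2453, 0.268]
tool_rot: [0.715, 0.699, -0.002, -0.001]
force: [0.3, 0.3, -1.1]
finger_gap: 0.301
gripper_force: 39.6
```

Request:
apply_moves:
  plan:
    - [0,0,0,0,0,0,1]
    - [0,0,0,0,0,0,1]

```text
t: 8.7
tcp_pos: [0.5029, 0.2434, 0.2684]
tool_rot: [0.715, 0.699, -0.002, -0.001]
force: [0.6, -0.7, -1.2]
finger_gap: 0.302
gripper_force: 39.6
```

```bash
python3 -c "
from h import *
legs((.506,.2425,.205,1.55,4))
s=snapshot('side');save(s,'pics/bk.png',140,300,60,250,3.1)"
```

```text
t8.70 tcp [0.5029 0.2434 0.2684] yawx 1.547 tiltz [-0.004 -0.002 -1.   ] gap 0.302 gf 39.6 F [ 0.6 -0.7 -1.2] q6 0.27
[-0.0002, 0.0008, 0.0159] wz -0.001
[-0.0002, 0.0008, 0.0159] wz -0.001
[-0.0002, 0.0008, 0.0159] wz -0.001
[-0.0002, 0.0008, 0.0159] wz -0.001
```

View pics/bk.png

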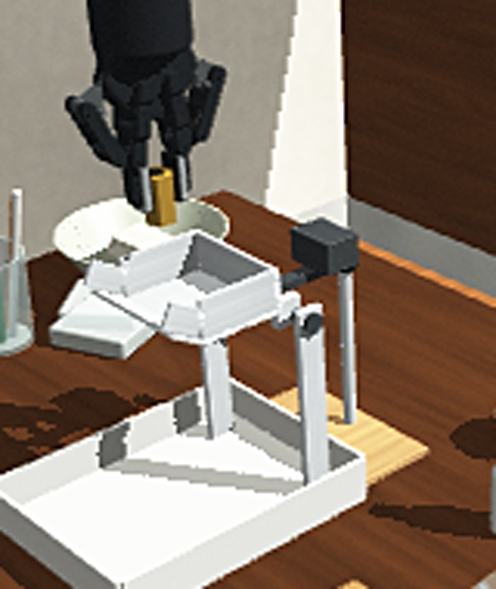

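The side view shows the spacer held above the upright bucket: spacer at crop (162,200), bucket's back corners at (195,235) and (278,270). I'll cross-check the bucket position from this view.

```bash
python3 -c "
from h import *
C=lambda x,y:(140+(x+.5)/3.1-.5,60+(y+.5)/3.1-.5)
for n,p,z in [('backR top',(279,270),.222),('backL top',(195,235),.222),('floor backL',(188,271),.187),('frontR top',(203,303),.222),('floor frontR',(165,328),.187),('upR',(313,302),.187),('cwTL',(290,232),.208),('cwTR',(358,240),.208),('cwback',(322,218),.208),('cwnear',(328,250),.208)]: print(n,onz('side',*C(*p),z))
print(proj('side',(.4735,.1675,.187)),proj('side',(.506,.2425,.245)))
"
```

```text
backR top [0.55310658 0.16002387 0.222     ]
backL top [0.54755543 0.26056111 0.222     ]
floor backL [0.54376735 0.27018954 0.187     ]
frontR top [0.47509362 0.15793044 0.222     ]
floor frontR [0.46778562 0.2015429  0.187     ]
upR [0.57954931 0.15142417 0.187     ]
cwTL [0.62655916 0.23229781 0.208     ]
cwTR [0.65620571 0.17868221 0.208     ]
cwback [0.66538183 0.23441236 0.208     ]
cwnear [0.62507403 0.18221592 0.208     ]
[203.37195357 169.32293677] [192.96864821 134.10799341]
```

Request:
apply_moves:
  plan:
    - [-0.0045,0.004,0.02,0,0,0,1]
    - [0,0,0.022,0,0,0,1]
    - [0,0,0.018,0,0,0,1]
    - [0,0,0,0,0,0,1]

```text
t: 9.25
tcp_pos: [0.507, 0.2373, 0.2087]
tool_rot: [0.716, 0.698, -0.002, -0.001]
force: [-0.5, 0.0, -1.1]
finger_gap: 0.299
gripper_force: 39.6
```

Request:
apply_moves:
  plan:
    - [0,0,0.003,0,0,0,1]
    - [0,0,0.002,0,0,0,1]
    - [0,0,0.001,0,0,0,1]
    - [0,0,0,0,0,0,1]

```text
t: 9.75
tcp_pos: [0.5084, 0.2393, 0.2046]
tool_rot: [0.716, 0.699, 0.0, 0.0]
force: [0.2, 0.6, -0.9]
finger_gap: 0.307
gripper_force: 39.7
```

Request:
apply_moves:
  plan:
    - [0,0,0.001,0,0,0,1]
    - [0,0,0.001,0,0,0,1]
    - [0,0,0,0,0,0,1]
    - [0,0,0,0,0,0,0.16]
    - [0,0,0,0,0,0,0.16]
    - [0,0,0,0,0,0,0.16]

```text
t: 10.5
tcp_pos: [0.5084, 0.2393, 0.2025]
tool_rot: [0.716, 0.699, 0.0, 0.0]
force: [0.4, 0.2, 0.2]
finger_gap: 0.422
gripper_force: 0.0
```

```bash
python3 -c "
from h import *
state()"
```

```text
t10.50 tcp [0.5084 0.2393 0.2025] yawx 1.547 tiltz [ 0.  0. -1.] gap 0.422 gf 0.0 F [0.4 0.2 0.2] q6 0.27
```

Request:
apply_moves:
  plan:
    - [0,0,-0.03,0,0,0,0.16]
    - [0,0,-0.045,0,0,0,0.16]
    - [0,0,0,0,0,0,0.16]

```text
t: 10.88
tcp_pos: [0.5108, 0.24, 0.2812]
tool_rot: [0.715, 0.699, 0.004, 0.002]
force: [-0.3, 0.1, -0.6]
finger_gap: 0.419
gripper_force: 0.0
```

```bash
python3 -c "
from h import *
legs((.465,-.2715,.20,2.13,10),(.465,-.2715,.09,2.13,3))
t=snapshot('side');save(t,'pics/one.png',140,300,60,250,3.1)"
```

```text
t10.88 tcp [0.5108 0.24   0.2812] yawx 1.547 tiltz [ 0.009  0.002 -1.   ] gap 0.419 gf 0.0 F [-0.3  0.1 -0.6] q6 0.27
[-0.0512, -0.0034, 0.0081] wz -0.058
[-0.051, -0.0063, 0.0081] wz -0.058
[-0.0505, -0.0093, 0.0081] wz -0.058
[-0.0499, -0.0122, 0.0081] wz -0.058
[-0.0491, -0.0151, 0.0081] wz -0.058
[-0.0481, -0.0179, 0.0081] wz -0.058
[-0.047, -0.0207, 0.0081] wz -0.058
[-0.0457, -0.0234, 0.0081] wz -0.058
[-0.0443, -0.026, 0.0081] wz -0.058
[-0.0427, -0.0286, 0.0081] wz -0.058
[0.0, 0.0, 0.0367] wz -0.0
[0.0, 0.0, 0.0367] wz -0.0
[0.0, 0.0, 0.0367] wz -0.0
```

View pics/one.png

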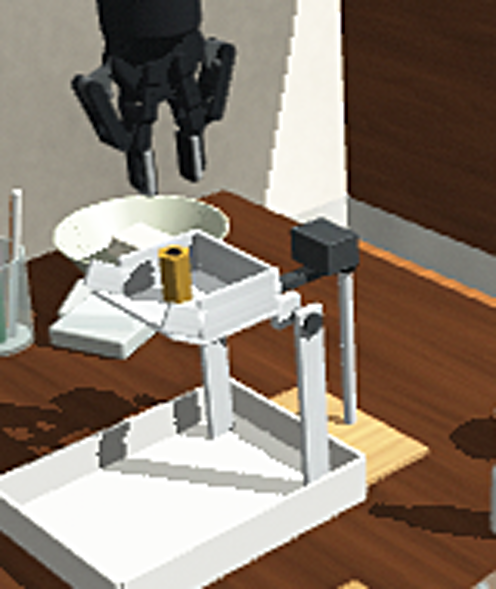

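The first spacer stands in the bucket at crop (176,275), and the bucket is still upright.

Request:
apply_moves:
  plan:
    - [-0.0512,-0.0034,0,0,0,-0.058,0]
    - [-0.051,-0.0063,0.004,0,0,-0.058,0]
    - [-0.0505,-0.0093,0.008,0,0,-0.058,0]
    - [-0.05,-0.0122,0.008,0,0,-0.058,-0.2]
    - [-0.0491,-0.0151,0.01,0,0,-0.058,-0.2]
    - [-0.0481,-0.018,0.01,0,0,-0.058,-0.2]
    - [-0.047,-0.0207,0.01,0,0,-0.058,-0.2]
    - [-0.0457,-0.0234,0.01,0,0,-0.058,-0.2]

```text
t: 11.92
tcp_pos: [0.47, -0.1711, 0.2158]
tool_rot: [0.535, 0.845, 0.0, -0.001]
force: [1.3, 0.2, 0.1]
finger_gap: 0.6
gripper_force: 0.0
```

```bash
python3 -c "
from h import *
C=lambda x,y:(140+(x+.5)/3.1-.5,60+(y+.5)/3.1-.5)
print('spacer1',onz('side',*C(174,252),.227))
legs((.465,-.2715,.10,2.13,4),(.465,-.2715,.026,2.13,2))
"
```

```text
spacer1 [0.50894613 0.23771299 0.227     ]
t11.93 tcp [ 0.47   -0.1711  0.2158] yawx 2.012 tiltz [-0.002  0.001 -1.   ] gap 0.600 gf 0.0 F [1.3 0.2 0.1] q6 -1.01
[-0.0221, -0.0119, 0.029] wz -0.029
[-0.0218, -0.0125, 0.029] wz -0.029
[-0.0214, -0.0131, 0.029] wz -0.029
[-0.021, -0.0138, 0.029] wz -0.029
[0.0, 0.0, 0.037] wz 0.0
[0.0, 0.0, 0.037] wz 0.0
```

Request:
apply_moves:
  plan:
    - [-0.0221,-0.0119,0.025,0,0,-0.029,-0.2]
    - [-0.0218,-0.0125,0.029,0,0,-0.029,-0.2]
    - [-0.0214,-0.0131,0.029,0,0,-0.029,-0.2]
    - [-0.021,-0.0138,0.029,0,0,-0.029,-0.2]
    - [0,0,0,0,0,0,-0.2]

```text
t: 12.55
tcp_pos: [0.464, -0.2703, 0.1023]
tool_rot: [0.487, 0.873, 0.001, -0.003]
force: [-0.3, 1.4, 0.7]
finger_gap: 0.599
gripper_force: 0.0
```

```bash
python3 -c "
from h import *
legs((.465,-.2715,.026,2.13,3))
"
```

```text
t12.55 tcp [ 0.464  -0.2703  0.1023] yawx 2.124 tiltz [-0.005  0.004 -1.   ] gap 0.599 gf 0.0 F [-0.3  1.4  0.7] q6 -1.29
[-0.0005, 0.0001, 0.0254] wz -0.002
[-0.0005, 0.0001, 0.0254] wz -0.002
[-0.0005, 0.0001, 0.0254] wz -0.002
```

Request:
apply_moves:
  plan:
    - [-0.0015,0,0.026,0,0,0,-0.2]
    - [0,0,0.026,0,0,0,-0.2]
    - [0,0,0.024,0,0,0,-0.2]
    - [0,0,0,0,0,0,1]
    - [0,0,0,0,0,0,1]
    - [0,0,0,0,0,0,1]
    - [0,0,0,0,0,0,1]
  force: 40

```text
t: 13.42
tcp_pos: [0.4671, -0.2718, 0.0301]
tool_rot: [0.486, 0.874, -0.0, 0.001]
force: [-0.1, 0.3, -0.8]
finger_gap: 0.298
gripper_force: 39.3
```

Request:
apply_moves:
  plan:
    - [0,0,-0.02,0,0,0,1]
    - [0,0,-0.05,0,0,0,1]
    - [0,0,-0.06,0,0,0,1]
    - [0,0,-0.06,0,0,0,1]
    - [0,0,-0.06,0,0,0,1]

```text
t: 14.05
tcp_pos: [0.4662, -0.2712, 0.2817]
tool_rot: [0.486, 0.874, -0.0, 0.0]
force: [1.1, -0.9, -1.0]
finger_gap: 0.304
gripper_force: 39.6
```

```bash
python3 -c "
from h import *
legs((.508,.189,.28,1.55,9))
"
```

```text
t14.05 tcp [ 0.4662 -0.2712  0.2817] yawx 2.127 tiltz [ 0. -0. -1.] gap 0.304 gf 39.6 F [ 1.1 -0.9 -1. ] q6 -1.29
[0.041, 0.0309, 0.0002] wz 0.064
[0.0429, 0.0282, 0.0002] wz 0.064
[0.0446, 0.0254, 0.0002] wz 0.064
[0.0461, 0.0225, 0.0002] wz 0.064
[0.0475, 0.0195, 0.0002] wz 0.064
[0.0486, 0.0164, 0.0002] wz 0.064
[0.0496, 0.0133, 0.0002] wz 0.064
[0.0503, 0.0101, 0.0002] wz 0.064
[0.0509, 0.0069, 0.0002] wz 0.064
```

Request:
apply_moves:
  plan:
    - [0.041,0.0309,0,0,0,0.064,1]
    - [0.0429,0.0282,0,0,0,0.064,1]
    - [0.0446,0.0254,0,0,0,0.064,1]
    - [0.0461,0.0225,0,0,0,0.064,1]
    - [0.0475,0.0195,0,0,0,0.064,1]
    - [0.0486,0.0164,0,0,0,0.064,1]
    - [0.0496,0.0133,0,0,0,0.064,1]
    - [0.0503,0.0101,0,0,0,0.064,1]

```text
t: 15.05
tcp_pos: [0.5031, 0.139, 0.2797]
tool_rot: [0.692, 0.722, 0.0, 0.0]
force: [0.5, -0.1, -2.0]
finger_gap: 0.299
gripper_force: 39.7
```

Request:
apply_moves:
  plan:
    - [0.0509,0.0069,0,0,0,0.064,1]
    - [0,0,0,0,0,0,1]
    - [0,0,0,0,0,0,1]

```text
t: 15.42
tcp_pos: [0.5076, 0.1883, 0.2793]
tool_rot: [0.714, 0.7, -0.0, 0.0]
force: [-0.4, -0.5, -2.1]
finger_gap: 0.3
gripper_force: 39.7
```

```bash
python3 -c "
from h import *
legs((.508,.189,.212,1.55,3))
s=snapshot('side');g=cv2.cvtColor(s,cv2.COLOR_RGB2HSV);m=((g[...,1]>110)&(g[...,0]>12)&(g[...,0]<30)&(g[...,2]>60)).astype(np.uint8);m[:80]=0;m[170:]=0;m[:,:170]=0;m[:,240:]=0
k,l,st,ce=cv2.connectedComponentsWithStats(m);print(st[1:],ce[1:])
print(proj('side',(.509,.238,.227)),proj('side',(.509,.238,.187)),proj('side',(.508,.189,.3)),proj('side',(.508,.189,.265)))
"
```

```text
t15.43 tcp [0.5076 0.1883 0.2793] yawx 1.552 tiltz [-0.001 -0.001 -1.   ] gap 0.300 gf 39.7 F [-0.4 -0.5 -2.1] q6 0.17
[0.0002, 0.0001, 0.0224] wz 0.001
[0.0002, 0.0001, 0.0224] wz 0.001
[0.0002, 0.0001, 0.0224] wz 0.001
[[203 117  11  20 151]
 [214 126   1   1   1]
 [223 131   1   1   1]
 [220 133   1   1   1]
 [230 133   2   2   2]
 [233 134   1   1   1]
 [191 139  11  19 157]
 [213 138   1   1   1]
 [219 140   1   1   1]
 [236 152   1   1   1]
 [231 154   1   1   1]] [[207.8410596  127.59602649]
 [214.         126.        ]
 [223.         131.        ]
 [220.         133.        ]
 [230.5        133.5       ]
 [233.         134.        ]
 [196.2611465  148.15286624]
 [213.         138.        ]
 [219.         140.        ]
 [236.         152.        ]
 [231.         154.        ]]
[195.7373539  140.91053912] [197.22803586 155.27195619] [205.18735722 118.95793886] [206.41623731 132.67759195]
```

Request:
apply_moves:
  plan:
    - [0,-0.0025,0.025,0,0,0,1]
    - [0,0,0.025,0,0,0,1]
    - [0,0,0.015,0,0,0,1]
    - [0,0,0.004,0,0,0,1]
    - [0,0,0,0,0,0,1]

```text
t: 16.1
tcp_pos: [0.5061, 0.1882, 0.2106]
tool_rot: [0.714, 0.7, 0.0, 0.0]
force: [-0.0, -0.6, -0.9]
finger_gap: 0.3
gripper_force: 39.6
```

```bash
python3 -c "
from h import *
state()"
```

```text
t16.10 tcp [0.5061 0.1882 0.2106] yawx 1.550 tiltz [ 0.001  0.    -1.   ] gap 0.300 gf 39.6 F [-0.  -0.6 -0.9] q6 0.17
```

Request:
apply_moves:
  plan:
    - [0,0,0.003,0,0,0,1]
    - [0,0,0.002,0,0,0,1]
    - [0,0,0,0,0,0,1]
    - [0,0,0,0,0,0,0.05]
    - [0,0,0,0,0,0,0.05]
    - [0,0,-0.05,0,0,0,0.05]
    - [0,0,-0.05,0,0,0,0.05]
    - [0,0,-0.02,0,0,0,0.05]

```text
t: 17.1
tcp_pos: [0.5072, 0.1889, 0.329]
tool_rot: [0.714, 0.7, 0.003, 0.002]
force: [0.2, -0.3, -0.4]
finger_gap: 0.475
gripper_force: 0.0
```

Run:
```python
from h import *
state()
s=snapshot('side');g=cv2.cvtColor(s,cv2.COLOR_RGB2HSV);m=((g[...,1]>110)&(g[...,0]>12)&(g[...,0]<30)&(g[...,2]>60)).astype(np.uint8);m[:80]=0;m[265:]=0;m[:,:120]=0;m[:,265:]=0
k,l,st,ce=cv2.connectedComponentsWithStats(m)
for i in range(1,k):
    if st[i,4]>25: print(st[i],ce[i].round(1),onz("side",*ce[i],.02))
```

```text
t17.10 tcp [0.5072 0.1889 0.329 ] yawx 1.551 tiltz [ 0.007  0.001 -1.   ] gap 0.475 gf 0.0 F [ 0.2 -0.3 -0.4] q6 0.17
[121 128  11  23  71] [125.6 137.8] [0.60655531 0.80508079 0.02      ]
[250 136  15   8  42] [257.4 139.2] [0.92563123 0.46145758 0.02      ]
[245 186  13  17  55] [249.1 194.4] [0.65305531 0.20822739 0.02      ]
[253 201  12  16  58] [260.4 208.9] [0.62308726 0.1299075  0.02      ]
[183 210  26  19 262] [197.5 218. ] [0.47481543 0.2175731  0.02      ]
[239 247  26  18 345] [251.5 256.7] [ 0.46459208 -0.00525531  0.02      ]
```

```bash
python3 -c "
from h import *
legs((.44,.2155,.329,1.55,2),(.44,.2155,.242,1.55,2))"
```

```text
t17.15 tcp [0.508  0.189  0.3306] yawx 1.551 tiltz [ 0.01   0.001 -1.   ] gap 0.474 gf 0.0 F [ 0.  -0.6  1.2] q6 0.17
[0.0126, -0.0343, 0.0008] wz 0.001
[0.0125, -0.0343, 0.0008] wz 0.001
[0.0, 0.0, 0.0435] wz -0.0
[0.0, 0.0, 0.0435] wz -0.0
```

Request:
apply_moves:
  plan:
    - [0.0126,-0.0343,0,0,0,0,1]
    - [0.0126,-0.0343,0,0,0,0,1]
    - [0,0,0.044,0,0,0,1]
    - [0,0,0.044,0,0,0,1]
    - [0,0,0,0,0,0,1]
    - [0,0,0,0,0,0,1]

```text
t: 17.9
tcp_pos: [0.4385, 0.2153, 0.2382]
tool_rot: [0.714, 0.7, 0.001, 0.0]
force: [-0.2, -0.1, 0.3]
finger_gap: -0.0
gripper_force: 0.0
```

Run:
```python
from h import *
state()
s=snapshot('side');g=cv2.cvtColor(s,cv2.COLOR_RGB2HSV);m=((g[...,1]>110)&(g[...,0]>12)&(g[...,0]<30)&(g[...,2]>60)).astype(np.uint8);m[:80]=0;m[265:]=0;m[:,:120]=0;m[:,265:]=0
k,l,st,ce=cv2.connectedComponentsWithStats(m)
for i in range(1,k):
    if st[i,4]>25: print(st[i],ce[i].round(1),onz("side",*ce[i],.02))
save(s,'pics/tip.png',130,290,80,270,3.1)
```

```text
t17.90 tcp [0.4385 0.2153 0.2382] yawx 1.551 tiltz [ 0.001  0.    -1.   ] gap -0.000 gf 0.0 F [-0.2 -0.1  0.3] q6 0.25
[121 128  11  23  71] [125.6 137.8] [0.60655531 0.80508079 0.02      ]
[250 136  15   8  41] [257.3 139.2] [0.9258583  0.46202206 0.02      ]
[245 186  20  31 123] [255.2 201.5] [0.63930396 0.16777696 0.02      ]
[181 210  28  19 290] [197.1 218.1] [0.47375427 0.21803039 0.02      ]
[239 247  26  18 348] [251.6 256.6] [ 0.4648426  -0.00526167  0.02      ]
```

View pics/tip.png

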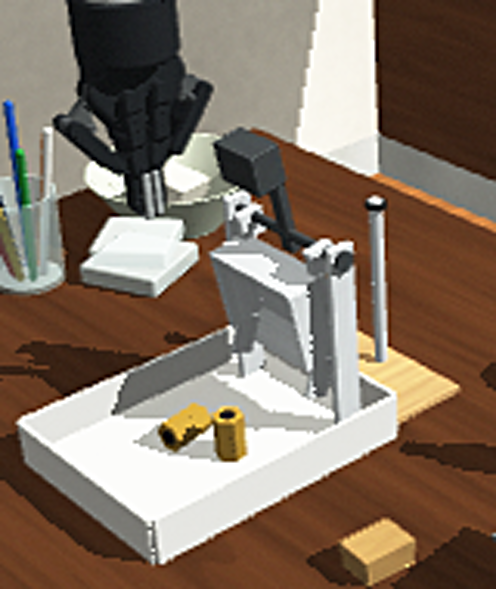

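The bucket has tripped, and both spacers are in the tray at crop (185,427) and (229,433). The counterweight stands up at (250,165). Next I push it back.

Request:
apply_moves:
  plan:
    - [0,0.025,-0.002,0,0,0,1]
    - [0,0.025,-0.002,0,0,0,1]
    - [0,0.01,0,0,0,0,1]
    - [0,0.01,0,0,0,0,1]
    - [0,0.01,0,0,0,0,1]
    - [0,0.01,0,0,0,0,1]
    - [0,0.01,0,0,0,0,1]
    - [0,0.01,0,0,0,0,1]

```text
t: 18.95
tcp_pos: [0.5483, 0.213, 0.2414]
tool_rot: [0.714, 0.7, 0.0, 0.0]
force: [-0.2, -0.2, 0.7]
finger_gap: 0.0
gripper_force: 0.5
```

```bash
python3 -c "
from h import *
state()"
```

```text
t18.95 tcp [0.5483 0.213  0.2414] yawx 1.551 tiltz [ 0.  0. -1.] gap 0.000 gf 0.5 F [-0.2 -0.2  0.7] q6 0.20
```

Request:
apply_moves:
  plan:
    - [0,0.01,0,0,0,0,1]
    - [0,0.01,0,0,0,0,1]
    - [0,0.01,0,0,0,0,1]
    - [0,0.008,0,0,0,0,1]
    - [0,0,0,0,0,0,1]
    - [0,0,0,0,0,0,1]

```text
t: 19.7
tcp_pos: [0.5852, 0.2121, 0.2412]
tool_rot: [0.714, 0.7, -0.0, -0.0]
force: [-0.4, 0.3, 0.1]
finger_gap: 0.0
gripper_force: 0.0
```

Run:
```python
from h import *
state()
s=snapshot('side')
# counterweight: dark grey pixels expected near upright / tipped positions
for n,p in dict(up=(.645,.2148,.2),tip=(.53,.215,.24)).items():
    u,v=proj('side',p).astype(int);print(n,u,v,s[v-4:v+5,u-4:u+5].reshape(-1,3).mean(0).round())
r=cv2.imread('pics/side0.png')[...,::-1];x=slice(228,260);y=slice(125,160)
print('diff cw region vs start',np.abs(s[y,x].astype(int)-r[y,x]).mean())
```

```text
t19.70 tcp [0.5852 0.2121 0.2412] yawx 1.551 tiltz [-0.001 -0.    -1.   ] gap 0.000 gf 0.0 F [-0.4  0.3  0.1] q6 0.19
up 242 137 [49. 52. 53.]
tip 207 136 [141. 143. 129.]
diff cw region vs start 27.144642857142856
```

Request:
apply_moves:
  plan:
    - [0,0,-0.04,0,0,0,1]
    - [0,0,-0.06,0,0,0,1]
    - [-0.05,-0.03,0,0,0,0,1]
    - [-0.06,-0.03,0,0,0,0,1]
    - [-0.06,-0.02,0,0,0,0,1]
    - [-0.06,-0.02,0,0,0,0,1]
    - [-0.06,0,0,0,0,0,1]
    - [0,0,0,0,0,0,1]

```text
t: 20.75
tcp_pos: [0.4821, -0.074, 0.3417]
tool_rot: [0.716, 0.698, -0.0, 0.001]
force: [-1.3, 1.4, -0.2]
finger_gap: -0.001
gripper_force: 0.0
```

Run:
```python
from h import *
state()
np.set_printoptions(precision=3,suppress=True)
for n in('side','top'):
    s=snapshot(n);r=cv2.imread(f'pics/{n}0.png')[...,::-1]
    d=np.abs(s.astype(int)-r).max(2)
    for nm,P in dict(cw=(.645,.2148,.195),lip=(.46,.17,.2),bucket=(.51,.20,.2),pillR=(.57,.15,.15),glue=onz('top',285,172,.06),cutters=onz('top',259,132,.03),cardbox=onz('top',282,240,.02)).items():
        u,v=proj(n,P).astype(int);w=d[v-8:v+9,u-8:u+9];print(n,nm,(u,v),"changed frac %.2f"%(w>40).mean())
    g=cv2.cvtColor(s,cv2.COLOR_RGB2HSV);m=((g[...,1]>110)&(g[...,0]>12)&(g[...,0]<30)&(g[...,2]>60)).astype(np.uint8)
    k,l,st,ce=cv2.connectedComponentsWithStats(m)
    for i in range(1,k):
        X=onz(n,*ce[i],.03)
        if st[i,4]>20 and .3<X[0]<.6 and -.35<X[1]<.35: print(n,st[i],X)
```

```text
t20.75 tcp [ 0.4821 -0.074   0.3417] yawx 1.544 tiltz [ 0.001 -0.001 -1.   ] gap -0.001 gf 0.0 F [-1.3  1.4 -0.2] q6 -0.35
side cw (np.int64(242), np.int64(138)) changed frac 0.00
side lip (np.int64(197), np.int64(166)) changed frac 0.00
side bucket (np.int64(206), np.int64(155)) changed frac 0.00
side pillR (np.int64(238), np.int64(171)) changed frac 0.00
side glue (np.int64(303), np.int64(212)) changed frac 0.00
side cutters (np.int64(312), np.int64(193)) changed frac 0.00
side cardbox (np.int64(250), np.int64(255)) changed frac 0.00
side [181 210  28  19 289] [0.465 0.205 0.03 ]
side [239 247  26  23 380] [ 0.454 -0.017  0.03 ]
side [316 292  13  23 213] [ 0.453 -0.233  0.03 ]
side [358 295  20  17 113] [ 0.524 -0.295  0.03 ]
side [369 303  18  15  56] [ 0.52  -0.326  0.03 ]
top cw (np.int64(194), np.int64(155)) changed frac 0.00
top lip (np.int64(208), np.int64(233)) changed frac 0.20
top bucket (np.int64(196), np.int64(211)) changed frac 0.00
top pillR (np.int64(222), np.int64(191)) changed frac 0.00
top glue (np.int64(285), np.int64(171)) changed frac 0.01
top cutters (np.int64(259), np.int64(131)) changed frac 0.00
top cardbox (np.int64(282), np.int64(239)) changed frac 0.70
top [191 240   9   7  46] [0.452 0.236 0.03 ]
```

The numbers check out. The bucket region matches the starting image, both spacers are in the tray, the spare stands at (0.453,-0.233), and the bystanders are unmoved (the top-view change at the card box is the arm covering it).

```bash
python3 -c "
from station import *
print(sign_off())"
```

```text
the job is handed in; nothing more can be done
None
```

The job is handed in at about 21 s of the 69 s allowed: the pair of brass spacers is in the tray, the empty bucket is back upright, the spare is in its bay, and the glue bottle, cutters and card box are undisturbed.

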